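Eject a circuit board from its rack and stand it up for inspection

TASK

Press the ejector paddle that belongs to the circuit board with the full-length bar along its top edge well down, so that its lever raises it above its neighbours. Then take that board by its top bar, slide it straight up out of the rack and set it down, without dropping it, on the inspection stand: lower edge in the trough, square and roughly centred, leaning back on the rest, component side out. Leave the other two boards seated in the rack, and the reel, dish and screwdriver where they are.

Things in the scene. Friction and masses are not known exactly. Their poses are not given: they have to be found in the camera images.
- board: Green circuit board standing upright, 120 wide (y) x 100 tall (z) x 3 thick (x), told from its neighbours by the bar along the FULL length of its top edge (10 thick, z 88 to 100) and a finned cooler. Origin: middle of its lower edge; x: component side (parts up to 12 mm out, z 20 to 80), bare at the back; z up. 0.1-0.25 kg. Starts in any of the three slots, component side to the rack's +x
- spare_a: Another board of the same size, axes and origin, with only a short (44 mm) bar in the middle of its top edge and flat chips; stays in its slot
- spare_b: As spare_a, other chips; stays in its slot
- rack: Black slotted rack, fixed, 140 (x) x 146 (y), 105 high; origin: centre of its underside. Boards stand along y in three slots at x = -36, 0, +36, lower edges at z = 30, tops at z = 130. Slots are combs in the two end cheeks (6 mm wide, up to z = 105, |y| 54.5 to 61.5; 1.5 mm play all round). Each slot has its own ejector lever, sticking out to the rack's -y
- stand: Aluminium inspection stand, fixed, 150 wide (y), 83 tall; origin: bench level below point ledge. Its flat rest leans back 20 degrees: top towards the stand's -x, face looking to +x and up; it reaches 65 mm up the slope. At its foot is a trough: floor square to the rest, 12 mm wide from the rest to a front lip 12 mm high
- ledge (a point): Mid-length point of the corner where the trough's floor meets the rest, 22 mm above the bench (axes as the stand's, not tilted)
- reel: Grey reel of solder standing on its flange, diameter 60, height 40; origin: centre of its underside; bystander
- dish: Grey open dish of connectors, 100 x 75 x 28; origin: centre of its underside; bystander
- driver: Screwdriver lying on the bench along its own x; bystander
- paddle_0 (a point): Middle of the top face of the black ejector paddle (26 x 34 mm, along the rack's x and y) of the slot at rack x = -36 (its lowest-x slot); at rest about 59 mm above the bench and 144 mm to the rack's -y of its centre; pressed to 0.46 rad about 27 mm above the bench and 9 mm farther out, at the hard stop 18 mm above the bench
- ejector_0 (a joint): Angle of that ejector lever: 0 to 0.03 up at rest, 0.46 pressed well down (board raised about 30 mm), 0.56 hard stop. Needs about 10 N on the paddle; stays where it is left
- paddle_1 (a point): Middle of the top face of the black ejector paddle (26 x 34 mm, along the rack's x and y) of the slot at rack x = 0 (middle slot); at rest about 59 mm above the bench and 144 mm to the rack's -y of its centre; pressed to 0.46 rad about 27 mm above the bench and 9 mm farther out, at the hard stop 18 mm above the bench
- ejector_1 (a joint): Angle of that ejector lever: 0 to 0.03 up at rest, 0.46 pressed well down (board raised about 30 mm), 0.56 hard stop. Needs about 10 N on the paddle; stays where it is left
- paddle_2 (a point): Middle of the top face of the black ejector paddle (26 x 34 mm, along the rack's x and y) of the slot at rack x = +36 (its highest-x slot); at rest about 59 mm above the bench and 144 mm to the rack's -y of its centre; pressed to 0.46 rad about 27 mm above the bench and 9 mm farther out, at the hard stop 18 mm above the bench
- ejector_2 (a joint): Angle of that ejector lever: 0 to 0.03 up at rest, 0.46 pressed well down (board raised about 30 mm), 0.56 hard stop. Needs about 10 N on the paddle; stays where it is left
Not all that is in view belongs to the job. Leave any pink look-alike of the board alone.

How it is judged:
By the outcome, as a careful person would: the job done as asked, in the order asked, and still so for the second after the job is handed in, with the robot touching nothing.
It also fails if it takes over 48 s, if anything falls off the work surface, if the arm or the gripper's body presses on something with over 40 N, if the wrist force passes 120 N, or if a joint passes its speed limit or range.

ROBOT

A 7-joint arm with a two-finger parallel gripper is mounted at the origin on the work surface. World frame = base frame: x ahead of the robot, y to its left, z up, the work surface at z = 0. Lengths are in m, angles in rad, forces in N, time in s.
With the tool pointing down it reaches from about 0.4 to 0.85 m from the base axis. Payload 10.4 kg.
Tool frame: the origin (TCP) lies on the centre line of the jaws, within the pads' length; the fingertips stand 11 mm ahead of it and the grasp point (between the pads) lies 8 mm behind it (manip.finger_overhang is the distance from the TCP to the fingertips, in m); z points along the fingers, y is the line along which they close (so a half turn about z gives the same grasp; the last joint's range is limited). The gripper opens to 85 mm and grips with 20 to 120 N. Pads are 22 mm wide; open, the fingers measure 114 mm over their backs; the gripper's body (76 mm by 85 mm) begins 54 mm behind the grasp point. The pads swing forward as they close: fully open they stand 13 mm farther back than shut.
Start: joints at [-1.258, 0.332, -0.065, 1.46, 0.022, 1.35, -0.088], TCP at [0.206, 0.59, 0.242] pointing down, gripper open.
Joint ranges: [-2.6, 2.6], [-0.5, 2.12], [-1.47, 1.34], [0.16, 2.42], [-1.27, 4.41], [0.06, 2.06], [-2.6, 2.6]. Speed limits (rad/s): [2.22, 2.22, 2.79, 2.79, 3.14, 3.14, 3.14].

INTERFACE

Orientations are given as a unit quaternion [x, y, z, w].
In Python, from workcell import manip, imaging, workorder gives the robot as it stands.
- The arm moves only by the tool jog_arm, never from a script. Its argument "deltas" is a list of rows, each an object with "gripper": the opening, from 0 (shut) to 1 (fully open); "offset": the shift along the tool's x, y, z in m, a list of three; "rotation": the turn, a rotation vector about the tool's x, y, z in degrees, a list of three. In form: [{"gripper": gripper, "offset": [tx, ty, tz], "rotation": [ax, ay, az]}, ...]. A call has 1 to 20 rows; each row shifts and turns the commanded pose from where the row before left it, along the tool's axes as they then stand; what a row does not reach is not made up. A row lasts 1/10 s, in which the tool goes at most 50 mm and 8.59 degrees, less where a joint would pass 70% of its speed; a pose out of reach is approached as far as the arm can. A call with a gripper value outside its range is refused whole. The fingers move at their own pace and stop on an object; "newtons" is the grip in N (left out, the last holds). Time passes only in rows, so rows that do not move let the fingers close. It gives the time, the measured TCP pose, the force, the opening and the grip force at its end, in the units of the state.
- manip.get_obs(): the state, without advancing time (a new reading comes with each control period).
- imaging.camera(name): name is "side" or "top" or "wrist"; returns the picture (384x512x3 uint8, blue, green, red); there is no depth.
- imaging.camera_model(name): a dict with "camera_matrix" (3x3 intrinsics, pixels), "world_to_cam" (4x4, takes a point from world to camera coordinates); the wrist camera has in their place "hand_eye" (4x4, takes a point from camera to tool coordinates, whose origin is the TCP and whose axes are the flange's). Camera axes: x right, y up, looking along -z (the intrinsics and any distortion apply to the point x, -y, -z); pixel columns grow to the right and rows downward; lengths in m; the calibration is good to about 2 mm. A picture is of the moment at which its call begins: read the wrist's pose just before it. camera_model takes no time and is no camera call.
- workorder.hand_in(): hands the job in; it is judged then, once.
The state is a dict: "clock": time; "joint_pos": joint angles; "joint_velocities": joint speeds; "tau": joint torques, N m; "position": TCP position; "ee_rot": TCP orientation; "ft_force": force on the tool from outside, world axes, zero at the start; "torque": the same for the moment, N m; "grip_width": opening from 0.0 (shut) to 1.0 (fully open); "grasp_force": force on a finger pad.
Only numpy, scipy, OpenCV 4.12 (cv2) and the standard library are available. Lean on these libraries where they do the work, as an engineer would, in place of code of your own. Each camera call takes 0.05 s, during which the arm holds its last target. There are 200 camera calls.

## Working session

There is one attempt and no reset: what is moved stays moved. The work goes in short steps, Python scripts to look and compute and a tool call to move; the robot and the scene stay as the last step left them, time stands still between calls to the robot, and variables do not carry over. Pictures are saved under pics/ and viewed, at most 10 in all, crops included, and the job is handed in when it is done.

Besides the shell and the picture viewer there is one more tool, called after ">>>" by a JSON object that holds its "api" and its "payload", one argument or row to a line. jog_arm: Moves the arm, as the interface text tells. Its arguments: {"type":"object","properties":{"deltas":{"type":"array","items":{"type":"object","properties":{"gripper":{"type":"number"},"offset":{"type":"array","items":{"type":"number"}},"rotation":{"type":"array","items":{"type":"number"}}}}},"newtons":{"type":"number"}},"required":["deltas"]}

```bash
mkdir -p pics; python3 - <<'E'
from workcell import manip, imaging
import cv2,numpy as np
o=manip.get_obs();print(o['clock'],o['position'],o['ee_rot'],o['grip_width'],manip.finger_overhang)
for n in('side','top'):
    i=imaging.camera(n);cv2.imwrite(f'pics/{n}0.png',cv2.resize(i,None,fx=1.5,fy=1.5,interpolation=cv2.INTER_CUBIC))
for n in('side','top','wrist'):
    m=imaging.camera_model(n);print(n,{k:np.round(v,4).tolist() for k,v in m.items()})
E
```

```text
0.0 [0.2058364  0.5897505  0.24152513] [ 1.67084866e-01  9.85942262e-01 -7.04922071e-04 -7.57512011e-05] 0.9979955029325362 0.011
side {'camera_matrix': [[380.5688, 0.0, 255.2188], [0.0, 380.5688, 187.5157], [0.0, 0.0, 1.0]], 'world_to_cam': [[-0.9411, -0.3374, 0.0207, 0.5557], [0.2569, -0.6739, 0.6927, -0.2264], [-0.2197, 0.6572, 0.7209, -0.9844], [0.0, 0.0, 0.0, 1.0]]}
top {'camera_matrix': [[401.9868, 0.0, 254.2879], [0.0, 401.9868, 188.5907], [0.0, 0.0, 1.0]], 'world_to_cam': [[0.0812, -0.9967, 0.0033, -0.0663], [0.9733, 0.08, 0.2151, -0.5981], [-0.2146, -0.0143, 0.9766, -1.1362], [0.0, 0.0, 0.0, 1.0]]}
wrist {'camera_matrix': [[277.9871, 0.0, 258.1075], [0.0, 277.9871, 188.7425], [0.0, 0.0, 1.0]], 'hand_eye': [[-0.0003, 0.9584, 0.2854, 0.0733], [1.0, 0.0004, -0.0004, 0.0001], [-0.0005, 0.2854, -0.9584, -0.1316], [0.0, 0.0, 0.0, 1.0]]}
```

View pics/top0.png

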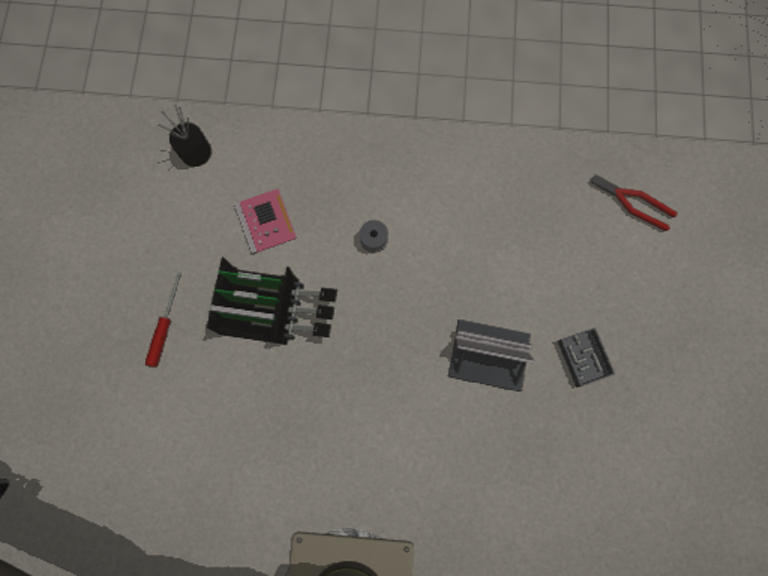

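View pics/side0.png

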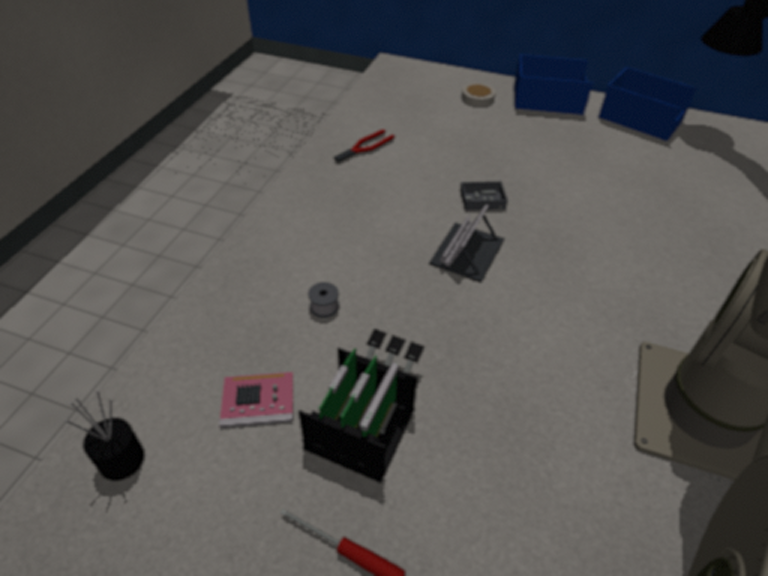

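```bash
cat > h.py <<'E'
from workcell import manip, imaging
import cv2,numpy as np
from scipy.spatial.transform import Rotation as R
def cam(n,obs=None):
    m=imaging.camera_model(n);K=np.array(m['camera_matrix'])
    if n=='wrist':
        o=obs or manip.get_obs();T=np.eye(4);T[:3,:3]=R.from_quat(o['ee_rot']).as_matrix();T[:3,3]=o['position']
        W=T@np.array(m['hand_eye'])
    else: W=np.linalg.inv(np.array(m['world_to_cam']))
    return K,W
def ray(n,uv,z,kw=None):
    K,W=kw or cam(n); d=np.linalg.inv(K)@[uv[0],uv[1],1]; d=W[:3,:3]@[d[0],-d[1],-d[2]]; c=W[:3,3]
    return c+d*(z-c[2])/d[2]
def proj(n,p,kw=None):
    K,W=kw or cam(n); q=np.linalg.inv(W)@np.r_[p,1]; v=K@[q[0],-q[1],-q[2]]; return v[:2]/v[2]
E
python3 - <<'E'
from h import *
i=imaging.camera('top');np.save('top.npy',i)
a=cv2.resize(i[160:240,130:230],None,fx=5,fy=5,interpolation=cv2.INTER_CUBIC)
b=cv2.resize(i[205:265,290:360],None,fx=4,fy=4,interpolation=cv2.INTER_CUBIC)
c=np.zeros((400,800,3),np.uint8);c[:,:500]=a;c[:240,510:790]=b
cv2.imwrite('pics/crop1.png',cv2.convertScaleAbs(c,alpha=1.6))
E
```

```text
(no output)
```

View pics/crop1.png

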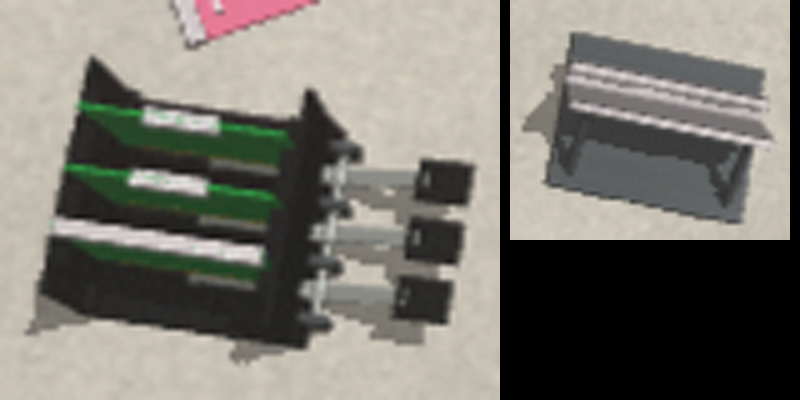

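```bash
python3 - <<'E'
from h import *
A=lambda x,y:(130+x/5-.4,160+y/5-.4)
B=lambda x,y:(290+(x-510)/4-.4,205+y/4-.4)
f=lambda *a:np.round(ray('top',*a),4)
l,r=f(A(52,226),.13),f(A(266,257),.13);print('bar',l,r,np.linalg.norm(l-r),'yaw',np.degrees(np.arctan2(-(l-r)[0],(l-r)[1])),(l+r)/2)
P=[f(A(*p),.059) for p in((422,301),(434,242),(445,183))];print(P, np.degrees(np.arctan2((P[2]-P[0])[1],(P[2]-P[0])[0])))
for a,b,z in(((570,104),(772,142),.083),((570,68),(765,103),.0374)):
  l,r=f(B(*a),z),f(B(*b),z);print('stand',l,r,np.linalg.norm(l-r),'yaw',np.degrees(np.arctan2(-(l-r)[0],(l-r)[1])),(l+r)/2)
o=manip.get_obs();print(R.from_quat(o['ee_rot']).as_matrix().round(3))
E
```

```text
bar [0.5148 0.2965 0.13  ] [0.5072 0.1752 0.13  ] 0.12153785418543475 yaw -3.585156348780013 [0.511   0.23585 0.13   ]
[array([0.4991, 0.0937, 0.059 ]), array([0.5348, 0.0902, 0.059 ]), array([0.5709, 0.0873, 0.059 ])] -5.093682853163393
stand [ 0.486  -0.1719  0.083 ] [ 0.4706 -0.3176  0.083 ] 0.14651160363602606 yaw -6.033569185390446 [ 0.4783  -0.24475  0.083  ]
stand [ 0.5187 -0.1759  0.0374] [ 0.5043 -0.3228  0.0374] 0.14760409885907638 yaw -5.598581846607862 [ 0.5115  -0.24935  0.0374 ]
[[-0.944  0.33  -0.   ]
 [ 0.33   0.944 -0.001]
 [-0.    -0.001 -1.   ]]
```

>>> {"api": "jog_arm", "payload": {
  "deltas": [
    {"gripper":0,"rotation":[0,0,8.33],"offset":[0,0,0]},
    {"gripper":0,"rotation":[0,0,8.33],"offset":[0,0,0]},
    {"gripper":0,"rotation":[0,0,8.33],"offset":[0,0,0]},
    {"gripper":0,"rotation":[0,0,8.33],"offset":[0,0,0]},
    {"gripper":0,"rotation":[0,0,8.33],"offset":[0,0,0]},
    {"gripper":0,"rotation":[0,0,8.33],"offset":[0,0,0]},
    {"gripper":0,"rotation":[0,0,8.33],"offset":[0,0,0]},
    {"gripper":0,"rotation":[0,0,8.33],"offset":[0,0,0]},
    {"gripper":0,"rotation":[0,0,8.33],"offset":[0,0,0]},
    {"gripper":0,"rotation":[0,0,0],"offset":[-0.035,0.03,0]},
    {"gripper":0,"rotation":[0,0,0],"offset":[-0.035,0.03,0]},
    {"gripper":0,"rotation":[0,0,0],"offset":[-0.035,0.03,0]},
    {"gripper":0,"rotation":[0,0,0],"offset":[-0.035,0.03,0]},
    {"gripper":0,"rotation":[0,0,0],"offset":[-0.035,0.03,0]},
    {"gripper":0,"rotation":[0,0,0],"offset":[-0.035,0.03,0]},
    {"gripper":0,"rotation":[0,0,0],"offset":[-0.035,0.03,0]},
    {"gripper":0,"rotation":[0,0,0],"offset":[-0.035,0.03,0]},
    {"gripper":0,"rotation":[0,0,0],"offset":[-0.035,0.03,0]},
    {"gripper":0,"rotation":[0,0,0],"offset":[-0.035,0.03,0]}
  ],
  "newtons": 60
}}

```text
clock: 2.05
position: [0.4801, 0.2173, 0.2424]
ee_rot: [0.733, 0.681, 0.0, -0.0]
ft_force: [0.6, 1.6, -0.0]
grip_width: 0.004
grasp_force: 0.0
```

```bash
cat > look.py <<'E'
from h import *
import sys,json
o=manip.get_obs();i=imaging.camera('wrist')
n=sys.argv[1];cv2.imwrite(f'pics/{n}.png',cv2.convertScaleAbs(cv2.resize(i,None,fx=1.5,fy=1.5,interpolation=cv2.INTER_CUBIC),alpha=1.5))
json.dump({k:np.array(o[k]).tolist() for k in('position','ee_rot')},open(n+'.json','w'))
print(o['clock'],o['position'].round(4),R.from_quat(o['ee_rot']).as_matrix().round(3).tolist(),o['grip_width'],o['ft_force'].round(1))
E
python3 look.py w1
```

```text
2.05 [0.4801 0.2173 0.2424] [[0.073, 0.997, 0.0], [0.997, -0.073, 0.0], [0.0, 0.0, -1.0]] 0.0038724919713685056 [ 0.6  1.6 -0. ]
```

View pics/w1.png

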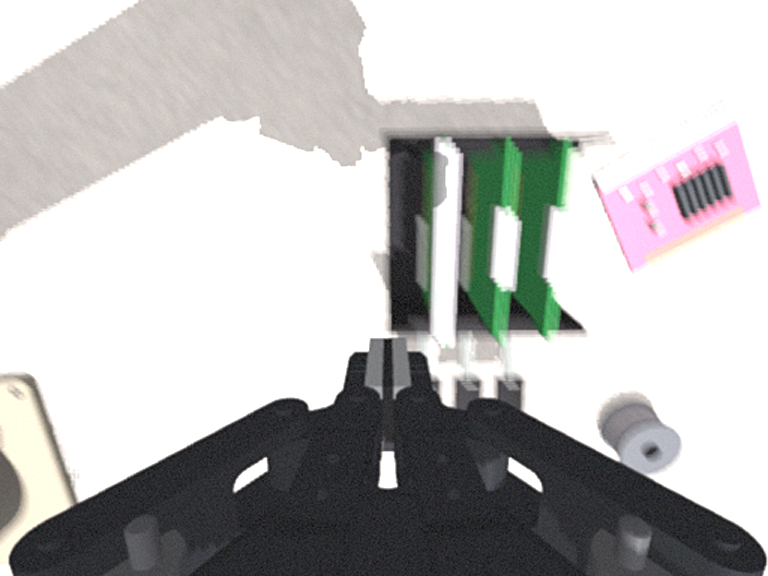

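```bash
cat > meas.py <<'E'
from h import *
import json
def W(n):
    o=json.load(open(n+'.json'));return cam('wrist',o)
E
python3 - <<'E'
from meas import *
k=W('w1');f=lambda u,v,z:ray('wrist',(u/1.5-.2,v/1.5-.2),z,k).round(4)
l,r=f(446,140,.13),f(445,344,.13);print(l,r,(l+r)/2,np.linalg.norm(l-r),np.degrees(np.arctan2(-(l-r)[0],(l-r)[1])))
print(f(426,385,.059),f(470,392,.059),f(510,392,.059))
o=manip.get_obs();print(o['position'],o['joint_pos'].round(3),o['clock'])
E
```

```text
[0.518  0.2981 0.13  ] [0.5132 0.1749 0.13  ] [0.5156 0.2365 0.13  ] 0.12329347103557428 -2.2311746080312638
[0.504  0.1045 0.059 ] [0.5411 0.0951 0.059 ] [0.5752 0.0926 0.059 ]
[0.48449124 0.20955365 0.24258031] [-0.9    0.111  0.437  1.74  -0.046  1.3   -0.535] 2.1
```

>>> {"api": "jog_arm", "payload": {
  "deltas": [
    {"gripper":0,"rotation":[0,0,0],"offset":[0,0,0]},
    {"gripper":0,"rotation":[0,0,0],"offset":[0,0,0]}
  ]
}}

```text
clock: 2.3
position: [0.4791, 0.2194, 0.2421]
ee_rot: [0.733, 0.681, -0.0, -0.0]
ft_force: [-0.8, 1.1, 0.1]
grip_width: 0.006
grasp_force: 0.0
```

>>> {"api": "jog_arm", "payload": {
  "deltas": [
    {"gripper":0,"rotation":[0,0,0],"offset":[-0.035,0.008,0]},
    {"gripper":0,"rotation":[0,0,0],"offset":[-0.035,0.008,0]},
    {"gripper":0,"rotation":[0,0,0],"offset":[-0.035,0.008,0]},
    {"gripper":0,"rotation":[0,0,0],"offset":[-0.035,0.008,0]},
    {"gripper":0,"rotation":[0,0,0],"offset":[0,0,0.04]},
    {"gripper":0,"rotation":[0,0,0],"offset":[0,0,0.04]},
    {"gripper":0,"rotation":[0,0,0],"offset":[0,0,0.04]},
    {"gripper":0,"rotation":[0,0,0],"offset":[0,0,0.03]},
    {"gripper":0,"rotation":[0,0,0],"offset":[0,0,0]},
    {"gripper":0,"rotation":[0,0,0],"offset":[0,0,0]}
  ]
}}

```text
clock: 3.3
position: [0.501, 0.0781, 0.0929]
ee_rot: [0.732, 0.681, -0.0, -0.0]
ft_force: [0.4, -0.5, 0.1]
grip_width: -0.0
grasp_force: 0.0
```

```bash
python3 - <<'E'
from h import *
i=imaging.camera('side');o=manip.get_obs();print(o['position'],o['clock'])
p=proj('side',(.501,.09,.06)).astype(int);print(p)
u,v=p;c=i[v-75:v+75,u-100:u+100]
cv2.imwrite('pics/s1.png',cv2.convertScaleAbs(cv2.resize(c,None,fx=4,fy=4,interpolation=cv2.INTER_CUBIC),alpha=1.6))
E
```

```text
[0.50178942 0.07810292 0.09377634] 3.35
[276 232]
```

View pics/s1.png

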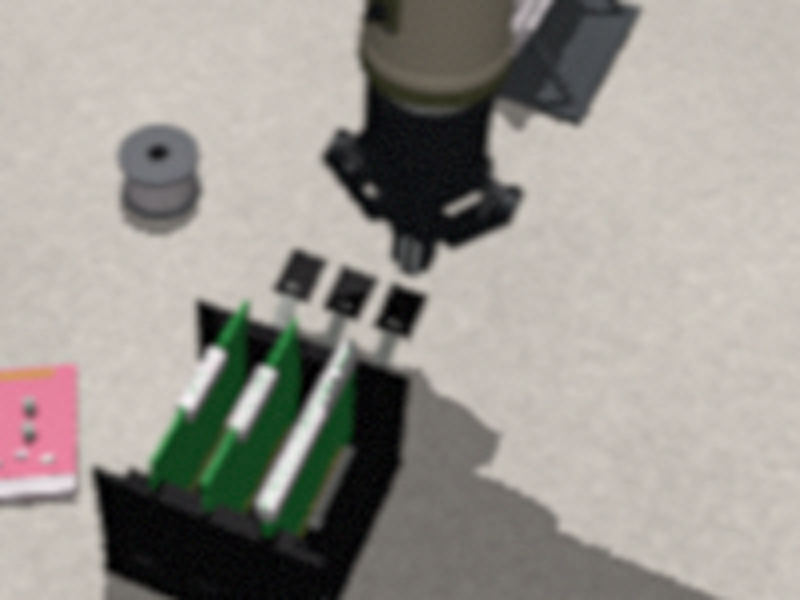

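>>> {"api": "jog_arm", "payload": {
  "deltas": [
    {"gripper":0,"rotation":[0,0,0],"offset":[0.004,0,0.01]},
    {"gripper":0,"rotation":[0,0,0],"offset":[0,0,0.008]},
    {"gripper":0,"rotation":[0,0,0],"offset":[0,0,0.006]},
    {"gripper":0,"rotation":[0,0,0],"offset":[0,0,0.006]},
    {"gripper":0,"rotation":[0,0,0],"offset":[0,0,0.006]},
    {"gripper":0,"rotation":[0,0,0],"offset":[0,0,0.006]},
    {"gripper":0,"rotation":[0,0,0],"offset":[0,0,0.005]},
    {"gripper":0,"rotation":[0,0,0],"offset":[0,0,0.005]},
    {"gripper":0,"rotation":[0,0,0],"offset":[0,0,0.003]},
    {"gripper":0,"rotation":[0,0,0],"offset":[0,0,0]}
  ]
}}

```text
clock: 4.35
position: [0.502, 0.0786, 0.0373]
ee_rot: [0.733, 0.68, -0.0, 0.001]
ft_force: [0.7, -6.3, 4.9]
grip_width: -0.002
grasp_force: 3.2
```

>>> {"api": "jog_arm", "payload": {
  "deltas": [
    {"gripper":0,"rotation":[0,0,0],"offset":[0,0,0.002]},
    {"gripper":0,"rotation":[0,0,0],"offset":[0,0,0]},
    {"gripper":0,"rotation":[0,0,0],"offset":[0,0,-0.02]},
    {"gripper":0,"rotation":[0,0,0],"offset":[0,0,-0.04]},
    {"gripper":0,"rotation":[0,0,0],"offset":[0,0,-0.05]},
    {"gripper":0,"rotation":[0,0,0],"offset":[0,0,-0.05]},
    {"gripper":0.45,"rotation":[0,0,0],"offset":[0,0,-0.05]},
    {"gripper":0.45,"rotation":[0,0,0],"offset":[0.03,0,0]},
    {"gripper":0.45,"rotation":[0,0,0],"offset":[0.03,0.002,0]},
    {"gripper":0.45,"rotation":[0,0,0],"offset":[0.03,0,0]},
    {"gripper":0.45,"rotation":[0,0,0],"offset":[0,0,0]},
    {"gripper":0.45,"rotation":[0,0,0],"offset":[0,0,0]},
    {"gripper":0.45,"rotation":[0,0,0],"offset":[0,0,0]}
  ]
}}

```text
clock: 5.65
position: [0.5101, 0.1696, 0.2452]
ee_rot: [0.733, 0.68, -0.0, 0.0]
ft_force: [0.3, -1.2, -0.3]
grip_width: 0.451
grasp_force: 0.0
```

```bash
python3 look.py w2
```

```text
5.65 [0.5101 0.1696 0.2452] [[0.075, 0.997, -0.0], [0.997, -0.075, -0.0], [-0.0, -0.0, -1.0]] 0.4514962331434108 [ 0.3 -1.2 -0.3]
```

View pics/w2.png

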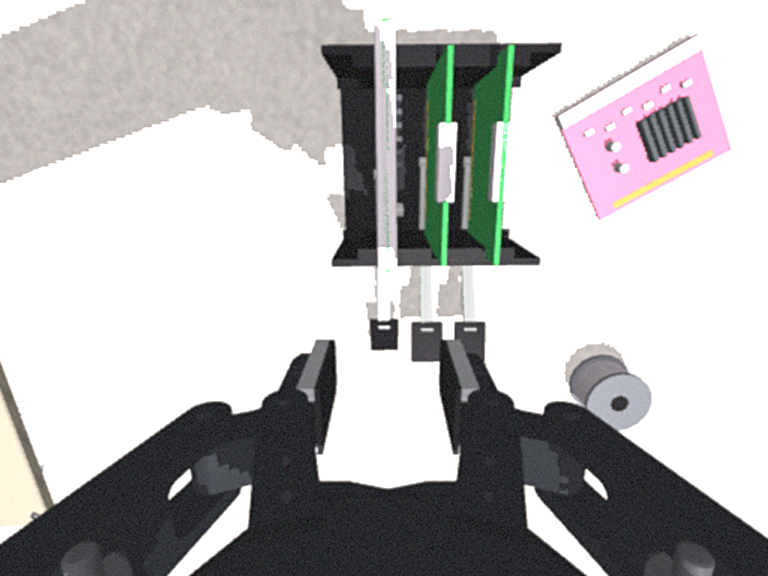

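```bash
python3 - <<'E'
from meas import *
k=W('w2');f=lambda u,v,z:ray('wrist',(u/1.5-.2,v/1.5-.2),z,k).round(4)
for z in(.155,.16,.165):
  l,r=f(386.5,22,z),f(387,270,z);print(z,l,r,(l+r)/2,np.linalg.norm(l-r),np.degrees(np.arctan2(-(l-r)[0],(l-r)[1])))
for u,v in((385,322),(385,347)): print(f(u,v,.025))
E
```

```text
0.155 [0.5191 0.3038 0.155 ] [0.5103 0.1843 0.155 ] [0.5147  0.24405 0.155  ] 0.11982357864794393 -4.21166865426101
0.16 [0.519  0.3025 0.16  ] [0.5104 0.1856 0.16  ] [0.5147  0.24405 0.16   ] 0.11721591188912878 -4.20750769036078
0.165 [0.5189 0.3011 0.165 ] [0.5105 0.1869 0.165 ] [0.5147 0.244  0.165 ] 0.1145085149672285 -4.20682469420057
[0.502  0.1018 0.025 ]
[0.5001 0.0771 0.025 ]
```

>>> {"api": "jog_arm", "payload": {
  "deltas": [
    {"gripper":0.45,"rotation":[0,0,0],"offset":[0.035,0,0]},
    {"gripper":0.45,"rotation":[0,0,0],"offset":[0.034,0,0]},
    {"gripper":0.45,"rotation":[0,0,0],"offset":[0,0,0.03]},
    {"gripper":0.45,"rotation":[0,0,0],"offset":[0,0,0.03]},
    {"gripper":0.45,"rotation":[0,0,0],"offset":[0,0,0.02]},
    {"gripper":0.45,"rotation":[0,0,0],"offset":[0,0,0.011]},
    {"gripper":0.45,"rotation":[0,0,0],"offset":[0,0,0]},
    {"gripper":0,"rotation":[0,0,0],"offset":[0,0,0]},
    {"gripper":0,"rotation":[0,0,0],"offset":[0,0,0]},
    {"gripper":0,"rotation":[0,0,0],"offset":[0,0,0]},
    {"gripper":0,"rotation":[0,0,0],"offset":[0,0,0]},
    {"gripper":0,"rotation":[0,0,0],"offset":[0,0,0]},
    {"gripper":0,"rotation":[0,0,0],"offset":[0,0,0]}
  ],
  "newtons": 60
}}

```text
clock: 7.0
position: [0.5152, 0.2397, 0.1555]
ee_rot: [0.733, 0.681, 0.001, -0.0]
ft_force: [-3.3, -1.0, 6.2]
grip_width: 0.094
grasp_force: 58.7
```

>>> {"api": "jog_arm", "payload": {
  "deltas": [
    {"gripper":0,"rotation":[0,0,0],"offset":[0,0,-0.005]},
    {"gripper":0,"rotation":[0,0,0],"offset":[0,0,-0.01]},
    {"gripper":0,"rotation":[0,0,0],"offset":[0,0,-0.015]},
    {"gripper":0,"rotation":[0,0,0],"offset":[0,0,-0.02]},
    {"gripper":0,"rotation":[0,0,0],"offset":[0,0,-0.02]},
    {"gripper":0,"rotation":[0,0,0],"offset":[0,0,-0.02]},
    {"gripper":0,"rotation":[0,0,0],"offset":[0,0,-0.015]},
    {"gripper":0,"rotation":[0,0,0],"offset":[0,0,0]},
    {"gripper":0,"rotation":[0,0,0],"offset":[0,0,0]}
  ]
}}

```text
clock: 7.9
position: [0.515, 0.2394, 0.2592]
ee_rot: [0.733, 0.681, 0.0, -0.0]
ft_force: [-0.8, -0.9, -2.3]
grip_width: 0.097
grasp_force: 58.8
```

```bash
python3 look.py w3; python3 - <<'E'
from h import *
i=imaging.camera('side');cv2.imwrite('pics/s2.png',cv2.convertScaleAbs(cv2.resize(i[100:300,150:410],None,fx=2.3,fy=2.3,interpolation=cv2.INTER_CUBIC),alpha=1.6))
a=cv2.imread('pics/w3.png');b=cv2.imread('pics/s2.png');a=cv2.resize(a,(400,300));b=cv2.resize(b,(390,300));c=np.hstack([a,b]);cv2.imwrite('pics/c3.png',c)
E
```

```text
7.9 [0.515  0.2394 0.2592] [[0.073, 0.997, 0.0], [0.997, -0.073, 0.0], [0.0, 0.0, -1.0]] 0.09734001484417679 [-0.8 -0.9 -2.3]
```

View pics/c3.png

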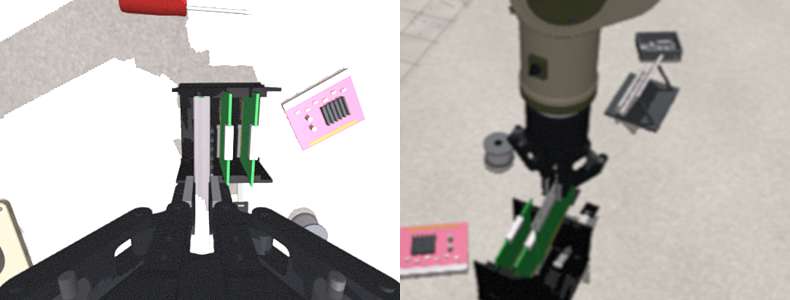

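```bash
python3 - <<'E'
from meas import *
k=W('w3');i=cv2.imread('pics/w3.png');cv2.imwrite('pics/w3c.png',cv2.resize(i[140:400,300:500],None,fx=2.3,fy=2.3))
for v in(180,184,188):
  for z in (.26,.265): p=ray('wrist',(388/1.5,v/1.5),z,k); print(v,z,p.round(4),(p-[.515,.2394,0]).round(4))
E
```

```text
180 0.26 [0.5196 0.3061 0.26  ] [0.0046 0.0667 0.26  ]
180 0.265 [0.5196 0.3064 0.265 ] [0.0046 0.067  0.265 ]
184 0.26 [0.5195 0.3049 0.26  ] [0.0045 0.0655 0.26  ]
184 0.265 [0.5196 0.3052 0.265 ] [0.0046 0.0658 0.265 ]
188 0.26 [0.5195 0.3038 0.26  ] [0.0045 0.0644 0.26  ]
188 0.265 [0.5195 0.3041 0.265 ] [0.0045 0.0647 0.265 ]
```

View pics/w3c.png

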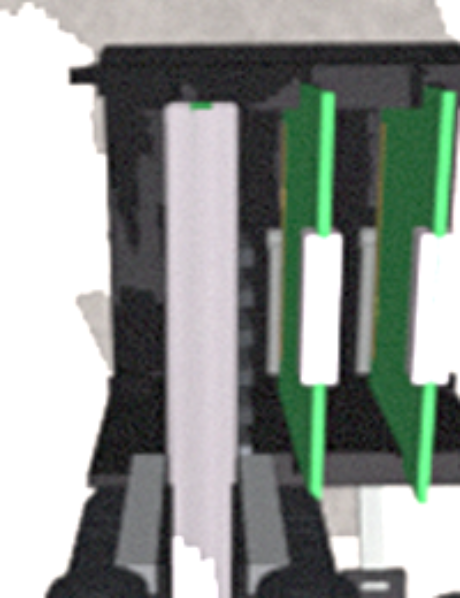

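>>> {"api": "jog_arm", "payload": {
  "deltas": [
    {"gripper":0,"rotation":[0,0,0],"offset":[-0.02,-0.001,0]},
    {"gripper":0,"rotation":[0,0,0],"offset":[-0.041,-0.002,0]},
    {"gripper":0,"rotation":[0,0,0],"offset":[-0.041,-0.002,0]},
    {"gripper":0,"rotation":[0,0,0],"offset":[-0.041,-0.002,0]},
    {"gripper":0,"rotation":[0,0,0],"offset":[-0.041,-0.002,0]},
    {"gripper":0,"rotation":[0,0,0],"offset":[-0.041,-0.002,0]},
    {"gripper":0,"rotation":[0,0,0],"offset":[-0.041,-0.002,0]},
    {"gripper":0,"rotation":[0,0,0],"offset":[-0.041,-0.002,0]},
    {"gripper":0,"rotation":[0,0,0],"offset":[-0.041,-0.002,0]},
    {"gripper":0,"rotation":[0,0,0],"offset":[-0.041,-0.002,0]},
    {"gripper":0,"rotation":[0,0,0],"offset":[-0.041,-0.002,0]},
    {"gripper":0,"rotation":[0,0,0],"offset":[-0.041,-0.002,0]},
    {"gripper":0,"rotation":[0,0,1.6],"offset":[-0.02,-0.002,0]},
    {"gripper":0,"rotation":[-5,0,0],"offset":[0,0,0]},
    {"gripper":0,"rotation":[-5,0,0],"offset":[0,0,0]},
    {"gripper":0,"rotation":[-5,0,0],"offset":[0,0,0]},
    {"gripper":0,"rotation":[-5,0,0],"offset":[0,0,0]},
    {"gripper":0,"rotation":[0,0,0],"offset":[0,0,0]},
    {"gripper":0,"rotation":[0,0,0],"offset":[0,0,0]}
  ]
}}

```text
clock: 9.9
position: [0.4535, -0.2481, 0.2591]
ee_rot: [0.731, 0.66, 0.116, 0.128]
ft_force: [-0.7, -0.5, -2.9]
grip_width: 0.098
grasp_force: 58.9
```

```bash
cat > plan.py <<'E'
from h import *
L=np.array([.502,-.248,.022]);yaw=np.radians(-5.8)
Rs=R.from_euler('z',yaw).as_matrix()
n=Rs@[np.cos(np.radians(20)),0,np.sin(np.radians(20))];s=Rs@[-np.sin(np.radians(20)),0,np.cos(np.radians(20))];y=Rs@[0,1,0]
def tgt(dn,ds,bz=.0955,dx=.004): return L+n*(.0015+dn)+s*(bz+ds)-y*dx
o=manip.get_obs();T=R.from_quat(o['ee_rot']);p=o['position']
Rt=R.from_matrix(np.c_[y,n,-s])
print(o['clock'],p.round(4),'rot rem(tool deg)',np.degrees((T.inv()*Rt).as_rotvec()).round(2),'F',o['ft_force'].round(1))
for a in((.004,.06),(.004,.0),(0,0)): print(a,tgt(*a).round(4),'tool d',T.inv().apply(tgt(*a)-p).round(4))
E
python3 plan.py
```

```text
9.9 [ 0.4535 -0.2481  0.2591] rot rem(tool deg) [-0.1  -0.07 -0.04] F [-0.7 -0.5 -2.9]
(0.004, 0.06) [ 0.4538 -0.2471  0.17  ] tool d [ 0.0009 -0.0301  0.0838]
(0.004, 0.0) [ 0.4742 -0.2492  0.1136] tool d [ 0.0008 -0.03    0.1438]
(0, 0) [ 0.4705 -0.2488  0.1123] tool d [ 0.0008 -0.034   0.1438]
```

>>> {"api": "jog_arm", "payload": {
  "deltas": [
    {"gripper":0,"rotation":[0,0,0],"offset":[0.001,-0.015,0.03]},
    {"gripper":0,"rotation":[0,0,0],"offset":[0,-0.015,0.03]},
    {"gripper":0,"rotation":[0,0,0],"offset":[0,0,0.03]},
    {"gripper":0,"rotation":[0,0,0],"offset":[0,0,0]},
    {"gripper":0,"rotation":[0,0,0],"offset":[0,0,0]}
  ]
}}

```text
clock: 10.4
position: [0.4576, -0.2482, 0.1645]
ee_rot: [0.731, 0.661, 0.115, 0.129]
ft_force: [0.5, -0.6, -0.7]
grip_width: 0.1
grasp_force: 88.5
```

```bash
python3 look.py w4; python3 - <<'E'
from plan import *
K=lambda i,r,c,f:cv2.convertScaleAbs(cv2.resize(i[r:r+75,c:c+100],None,fx=f,fy=f,interpolation=cv2.INTER_CUBIC),alpha=1.6)
S=imaging.camera('side');u,v=proj('side',L+[0,0,.05]).astype(int);print('side crop',u-50,v-40)
Tp=imaging.camera('top');a,b=proj('top',L+[0,0,.05]).astype(int);print('top crop',a-50,b-40)
w=cv2.imread('pics/w4.png');w=cv2.resize(w,(400,300))
c=np.zeros((600,800,3),np.uint8);c[:300,:400]=K(S,v-40,u-50,4);c[:300,400:]=K(Tp,b-40,a-50,4);c[300:,:400]=w
w=cv2.imread('pics/w4.png')[100:400,250:650];c[300:,400:]=w
cv2.imwrite('pics/c4.png',c)
E
```

```text
10.4 [ 0.4576 -0.2482  0.1645] [[0.101, 0.936, 0.338], [0.995, -0.094, -0.037], [-0.002, 0.34, -0.94]] 0.10021205400031333 [ 0.5 -0.6 -0.7]
10.45 [ 0.4572 -0.2479  0.1644] rot rem(tool deg) [-0.13  0.1   0.05] F [ 0.2 -0.7 -0.1]
(0.004, 0.06) [ 0.4538 -0.2471  0.17  ] tool d [ 0.0004 -0.0014 -0.0064]
(0.004, 0.0) [ 0.4742 -0.2492  0.1136] tool d [ 0.0005 -0.0012  0.0536]
(0, 0) [ 0.4705 -0.2488  0.1123] tool d [ 0.0005 -0.0052  0.0536]
side crop 258 109
top crop 280 187
```

View pics/c4.png

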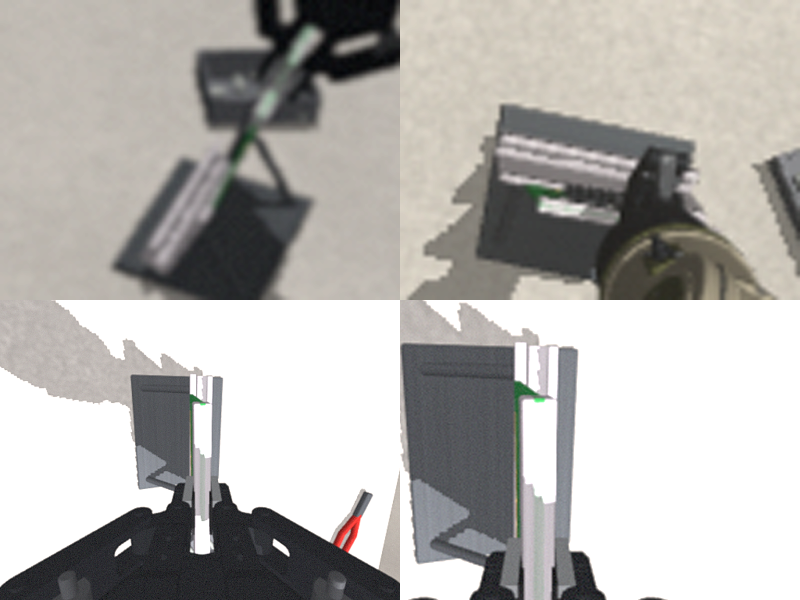

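>>> {"api": "jog_arm", "payload": {
  "deltas": [
    {"gripper":0,"rotation":[0,0,0],"offset":[0,0,-0.01]},
    {"gripper":0,"rotation":[0,0,0],"offset":[0,0,-0.02]},
    {"gripper":0,"rotation":[0,0,0],"offset":[0,0,-0.02]},
    {"gripper":0,"rotation":[0,0,0],"offset":[0,0,0]},
    {"gripper":0,"rotation":[0,0,0],"offset":[0,0,0]},
    {"gripper":0,"rotation":[0,0,0],"offset":[0,0,0]}
  ]
}}

```text
clock: 11.15
position: [0.4394, -0.2456, 0.2103]
ee_rot: [0.731, 0.66, 0.116, 0.128]
ft_force: [0.1, 0.1, -2.6]
grip_width: 0.099
grasp_force: 89.3
```

```bash
cat > grn.py <<'E'
from h import *
import sys
def rep(i,nm):
    print(nm)
    for r in range(100,215,8):
        row=i[r,225:300].astype(int);b,g,rd=row.T
        print(r,''.join('G' if (g>rd+15 and g>b+10) else ('#' if s>450 else '+' if s>300 else '-' if s>150 else '.') for g,rd,b,s in zip(g,rd,b,row.sum(1))))
for n in sys.argv[1:]:
    i=cv2.resize(cv2.imread(f'pics/{n}.png'),(512,384),interpolation=cv2.INTER_AREA);rep(i,n)
E
python3 look.py w5; python3 grn.py w3 w4 w5
```

```text
11.15 [ 0.4394 -0.2456  0.2103] [[0.101, 0.935, 0.339], [0.995, -0.095, -0.034], [0.0, 0.34, -0.94]] 0.09947477608565736 [ 0.1  0.1 -2.6]
w3
100 ###########################################################################
108 ###+-......................................................................
116 ...........................................................---...----------
124 #####-................-#######GGGGGGG######+-..-----------G--GGGGGGGGGGGG--
132 #####+-...........----+#####################-..........---GGGGGGGGGGGGGGG..
140 ######-........--------#####################-......-..----GGGGGGGGGGGGGG...
148 ######+--......--------#####################-..........--+GGGGGGGGGGGGGG...
156 #######----...-------.-+####################-...........-GGGGGGGGGGGGGGG...
164 #######------..--------+####################----....-+##+GGGGG+###########+
172 #######----------------+####################--......-+##+GGGGG+###########-
180 #######---..........---+####################-----...-+##+GGGGG+###########-
188 #######+-.............-+####################----....-+##+GGGGG###########+.
[... 1946 characters left out ...]
----GG++########################++++++++####################
156 -------------------GG++########################++++++++####################
164 -------------------GG-+########################++++++++####################
172 -------------------GG-+#######################+++++++++####################
180 -------------------GG-+#######################++++++++#####################
188 -------------------GGG++######################++++++++#####################
196 -------------------GGG++######################++++++++#####################
204 -------------------GGG++######################+++++++######################
212 +++++++++++++------GGG++#####################++++++++######################
```

```bash
python3 - <<'E'
from h import *
m=imaging.camera_model('wrist');K=np.array(m['camera_matrix']);H=np.array(m['hand_eye'])
def at(u,v,z):
    d=np.linalg.inv(K)@[u,v,1];d=H[:3,:3]@[d[0],-d[1],-d[2]];c=H[:3,3];return (c+d*(z-c[2])/d[2]).round(4)
for z in(-.010,-.0045,.0): print('top',z,at(259.5,131,z),'w3',at(258.5,122.3,z),'low',z+.1,at(243,120,z+.1))
for n in('w3','w5'):
    i=cv2.resize(cv2.imread(f'pics/{n}.png'),(512,384),interpolation=cv2.INTER_AREA)
    print(n)
    for r in range(114,137):
        row=i[r,234:284].astype(int)
        print(r,''.join('G' if (g>rd+15 and g>b+10) else ('#' if s>690 else '*' if s>560 else '+' if s>300 else '-' if s>150 else '.') for (b,g,rd),s in zip(row,row.sum(1))))
E
```

```text
top -0.01 [ 0.0627  0.0001 -0.01  ] w3 [ 0.0663 -0.0004 -0.01  ] low 0.09000000000000001 [ 0.0626 -0.0123  0.09  ]
top -0.0045 [ 0.0622  0.0001 -0.0045] w3 [ 0.066  -0.0004 -0.0045] low 0.0955 [ 0.0623 -0.0126  0.0955]
top 0.0 [0.0618 0.0001 0.    ] w3 [ 0.0658 -0.0004  0.    ] low 0.1 [ 0.0621 -0.0128  0.1   ]
w3
114 ............-......................-..............
115 ..................................................
116 ..................................................
117 ...................-..............................
118 ..................----..........................--
119 ..................-----.......................----
120 ...................----.......................----
121 ...................----....................-------
122 ...............--------GGGG-------.........-------
123 .-...........--++++++GGGGGGG++++++-...------------
124 .............-+******GGGGGGG******+-..-----------G
125 ......-------++******GG***********+-...-.-------GG
126 .......------++*******************+-...........-GG
127 ........-----++*******************+-...........GGG
128 .........-
[... 1048 characters left out ...]
GGGGGGGG***#####****+*#####+++++++++++*#
125 --------GGGGGGGGGGG+*####*****+*#####+++++++++++*#
126 --------GGGGGGGGGGGGG*####****+*#####+++++++++++*#
127 --------GGGGGGGGGGGGGG*###****+*#####+++++++++++*#
128 --------GGGGGGGGGGGGGGGG##****+*#####+++++++++++##
129 --------GGGGGGGGGGGGGGGGG+****+*#####+++++++++++##
130 --------GGGGG++++++++GG+G+++++++*####+++++++++++##
131 --------GGGGG+++++++++++++++++++++###+++++++++++##
132 --------GGGG++++++++++GGGGGGGG++++***+++++++++++##
133 --------GGGG+++**##***GGGGGGGG######*+++++++++++##
134 --------GGGG+++#######GGGGGGGG#######*++++++++++##
135 --------GGGG++*#########G############*+++++++++*##
136 --------GGGG++*######################*+++++++++*##
```

```bash
cat > p2.py <<'E'
from plan import *
def rel(v): return np.array([v@y,v@n,v@s]).round(4)
if __name__=='__main__':
    b=np.array([.002,-.0107,.0905])
    print('low edge now (y,n,s):',rel(p+T.apply(b)-L))
    T2=T*R.from_rotvec([np.radians(-6.4),0,0])
    print('after rot:',rel(p+T2.apply(b)-L), 'tcp',rel(p-L))
    for sl in(.08,.02,0): print(sl,'tool d',T2.inv().apply(L+n*.006+s*sl-(p+T2.apply(b))).round(4))
    S=imaging.camera('side');np.save('side5.npy',S)
    for z in(.0855,.0955): print('side corner',proj('side',p+T.apply([.062,-.012 if z>.09 else -.011,z])),'top',proj('side',p+T.apply([.062,0,z-.1])))
    u,v=proj('side',p+T.apply([.062,-.012,.09])).astype(int)
    for r in range(v-32,v+14):
        row=S[r,u-25:u+45].astype(int)
        print(r,''.join('G' if (g>rd+8 and g>b+8) else ('#' if t>450 else '*' if t>360 else '+' if t>250 else '-' if t>120 else '.') for (b,g,rd),t in zip(row,row.sum(1))))
    print('col0',u-25)
E
python3 p2.py
```

```text
11.2 [ 0.4395 -0.2456  0.2103] rot rem(tool deg) [-0.1  -0.01  0.01] F [-0.9 -0.1 -3.1]
(0.004, 0.06) [ 0.4538 -0.2471  0.17  ] tool d [-0.0001 -0.0001  0.0428]
(0.004, 0.0) [ 0.4742 -0.2492  0.1136] tool d [-1.000e-04 -0.000e+00  1.028e-01]
(0, 0) [ 0.4705 -0.2488  0.1123] tool d [-1.000e-04 -4.000e-03  1.028e-01]
low edge now (y,n,s): [-0.0019 -0.0052  0.1079]
after rot: [-0.0019  0.005   0.1072] tcp [-0.0039  0.0057  0.1983]
0.08 tool d [ 0.0019 -0.002   0.0272]
0.02 tool d [ 0.0019 -0.0086  0.0868]
0 tool d [ 0.0019 -0.0108  0.1067]
side corner [317.86526852 151.60011448] top [331.07760107 126.96115406]
side corner [316.61521096 153.8597913 ] top [329.33092016 129.37414932]
120 ++++++++++++++++++++++++++++++++++++++----+----..--+++++++++++++++++++
121 +++++++++++++++++------------------------+++--...-++++++++++++++++++++
122 +++++++++++++++------------------..-..--++++---.-+++++++++++++++++++++
123 +++++++++++++++---....................-+++++----++++++++++++++++++++++
124 +++++++++++++++---...................--+++++++++++++++++++++++++++++++
125 +++++++++++++++---................
[... 2345 characters left out ...]
++++++++++++++++
157 +++++------++++++++++--.......-----...--++++++++++++++++++++++++++++++
158 +++++-----+++++++++++-.........-----...----+++++++++++++++++++++++++++
159 ++++------+++-++++++--..................----++++++++++++++++++++++++++
160 +++------++++++++++--...................----++++++++++++++++++++++++++
161 +++------++++++++++-..........--------------++++++++++++++++++++++++++
162 ++------++++++++++--..........-------------+++++++++++++++++++++++++++
163 +------+++++++++++-..........--------------+++++++++++++++++++++++++++
164 +------+++-+++----...........-------------++++++++++++++++++++++++++++
165 ------+++-+++----...........--------------++++++++++++++++++++++++++++
col0 292
```

>>> {"api": "jog_arm", "payload": {
  "deltas": [
    {"gripper":0,"rotation":[-3.2,0,0],"offset":[0.002,-0.002,0]},
    {"gripper":0,"rotation":[-3.2,0,0],"offset":[0,0,0]},
    {"gripper":0,"rotation":[0,0,0],"offset":[0,-0.001,0.015]},
    {"gripper":0,"rotation":[0,0,0],"offset":[0,-0.001,0.012]},
    {"gripper":0,"rotation":[0,0,0],"offset":[0,0,0]},
    {"gripper":0,"rotation":[0,0,0],"offset":[0,0,0]},
    {"gripper":0,"rotation":[0,0,0],"offset":[0,0,0]}
  ]
}}

```text
clock: 11.95
position: [0.4483, -0.2448, 0.186]
ee_rot: [0.722, 0.653, 0.153, 0.17]
ft_force: [-0.2, -0.4, -2.0]
grip_width: 0.096
grasp_force: 89.3
```

```bash
python3 look.py w6; python3 - <<'E'
from p2 import *
i=cv2.resize(cv2.imread('pics/w6.png'),(512,384),interpolation=cv2.INTER_AREA)
for r in list(range(70,140,3)):
        row=i[r,215:300].astype(int)
        print(r,''.join('G' if (g>rd+15 and g>b+10) else ('#' if t>720 else '*' if t>560 else '+' if t>300 else '-' if t>150 else '.') for (b,g,rd),t in zip(row,row.sum(1))))
b=np.array([.002,-.0107,.0905])
print('low (y,n,s)',rel(p+T.apply(b)-L))
kw=cam('wrist')
for nm,q in(('rest top face',s*.065+y*.075),('lip top',n*.012+s*.012+y*.075),('corner',y*.075)): print(nm,proj('wrist',L+q,kw).round(1))
for z in (.0855,.0955):print('low back/front corner',proj('wrist',p+T.apply([.062,-.0122,z]),kw).round(1))
E
```

```text
11.95 [ 0.4483 -0.2448  0.186 ] [[0.101, 0.891, 0.442], [0.995, -0.09, -0.045], [-0.0, 0.445, -0.896]] 0.09633351902687998 [-0.2 -0.4 -2. ]
12.0 [ 0.4484 -0.2449  0.1861] rot rem(tool deg) [ 6.42  0.01 -0.01] F [ 1.7  0.3 -2.2]
(0.004, 0.06) [ 0.4538 -0.2471  0.17  ] tool d [-0.0017 -0.0021  0.0169]
(0.004, 0.0) [ 0.4742 -0.2492  0.1136] tool d [-0.0017 -0.0088  0.0766]
(0, 0) [ 0.4705 -0.2488  0.1123] tool d [-0.0017 -0.0128  0.0761]
70 #####################################################################################
73 #####################################################################################
76 #####################################################################################
79 #####################################################################################
82 #####################################################################################
85 #####################################################################################
88 *####################################################################################
91 ++**++*########*+++**##############
[... 969 characters left out ...]
+##########GGGGGGGGGG**++++++++++*###################################
127 ---------------++*########*GGGGGGGGGGGGGGG+++++++*###################################
130 ---------------++*########*GGGGGG+++++++++G+++++++***################################
133 ---------------++*#########GGGG+++*******GGGGGGGG******##############################
136 ---------------++*#########*GGG++*###################################################
139 ---------------++*########*+GGG++*###################################################
low (y,n,s) [-0.0003  0.0052  0.0814]
rest top face [237.1 100.4]
lip top [247.  101.4]
corner [234.6 101.6]
low back/front corner [242.8 121. ]
low back/front corner [243.5 120.4]
```

>>> {"api": "jog_arm", "payload": {
  "deltas": [
    {"gripper":0,"rotation":[0,0,0],"offset":[0,0.003,0]},
    {"gripper":0,"rotation":[0,0,0],"offset":[0,0,0]},
    {"gripper":0,"rotation":[0,0,0],"offset":[0,-0.0011,0.0099]},
    {"gripper":0,"rotation":[0,0,0],"offset":[0,-0.0011,0.0099]},
    {"gripper":0,"rotation":[0,0,0],"offset":[0,-0.0011,0.0099]},
    {"gripper":0,"rotation":[0,0,0],"offset":[0,0,0]},
    {"gripper":0,"rotation":[0,0,0],"offset":[0,0,0]}
  ]
}}

```text
clock: 12.7
position: [0.461, -0.2459, 0.1586]
ee_rot: [0.722, 0.653, 0.153, 0.169]
ft_force: [0.2, 1.0, -1.8]
grip_width: 0.096
grasp_force: 89.3
```

```bash
python3 look.py w7; python3 - <<'E'
from p2 import *
i=cv2.resize(cv2.imread('pics/w7.png'),(512,384),interpolation=cv2.INTER_AREA)
for r in list(range(91,142,3)):
        row=i[r,215:300].astype(int)
        print(r,''.join('G' if (g>rd+15 and g>b+10) else ('#' if t>720 else '*' if t>560 else '+' if t>300 else '-' if t>150 else '.') for (b,g,rd),t in zip(row,row.sum(1))))
b=np.array([.002,-.0107,.0905])
print('low (y,n,s)',rel(p+T.apply(b)-L),o['grasp_force'])
kw=cam('wrist')
for nm,q in(('rest top face',s*.065+y*.075),('lip top',n*.012+s*.012+y*.075),('corner',y*.075)): print(nm,proj('wrist',L+q,kw).round(1))
E
```

```text
12.7 [ 0.461  -0.2459  0.1586] [[0.101, 0.892, 0.442], [0.995, -0.09, -0.045], [-0.0, 0.444, -0.896]] 0.09576042105394654 [ 0.2  1.  -1.8]
12.75 [ 0.4611 -0.246   0.159 ] rot rem(tool deg) [6.39 0.01 0.  ] F [ 0.1  1.6 -2. ]
(0.004, 0.06) [ 0.4538 -0.2471  0.17  ] tool d [-0.0018 -0.0015 -0.0131]
(0.004, 0.0) [ 0.4742 -0.2492  0.1136] tool d [-0.0018 -0.0082  0.0466]
(0, 0) [ 0.4705 -0.2488  0.1123] tool d [-0.0018 -0.0122  0.0461]
91 *++**#########*++++**##*#############################################################
94 ++*++++++******++++***+**############################################################
97 *****+******+++***+**+++*############################################################
100 ++++++++++++++*########**##******+****#********######################################
103 -------------+*##########*******+*######+++++++++++*#################################
106 -------------+*###########******+*######+++++++++++*#################################
109 -------------++*##########******+*######+++++++++++*#################################
112 -------------++*****#######*****+
[... 289 characters left out ...]
#################################
124 -------------++*******####*GGGGGGGGGG*#*+++++++++++##################################
127 -------------++*******#####GGGGGGGGGGGGGGG+++++++++##################################
130 -------------++*******####*GGGGG+++++++GGGGGGG+++++**################################
133 -------------++*******####*GGGG+++*****#*GGGGGGGG###*################################
136 -------------++*******####*+GGG++*########GGGGGG#####################################
139 -------------++*******#####+GGG++*########GGGGGG#####################################
low (y,n,s) [-0.0002  0.0079  0.0516] 89.25718188285828
rest top face [234.9  99.8]
lip top [246.5 101.1]
corner [232.7 101.3]
```

>>> {"api": "jog_arm", "payload": {
  "deltas": [
    {"gripper":0,"rotation":[0,0,0],"offset":[0,-0.0011,0.0099]},
    {"gripper":0,"rotation":[0,0,0],"offset":[0,-0.0011,0.0099]},
    {"gripper":0,"rotation":[0,0,0],"offset":[0,-0.0011,0.0099]},
    {"gripper":0,"rotation":[0,0,0],"offset":[0,-0.0006,0.005]},
    {"gripper":0,"rotation":[0,0,0],"offset":[0,0,0]},
    {"gripper":0,"rotation":[0,0,0],"offset":[0,0,0]}
  ]
}}

```text
clock: 13.35
position: [0.4731, -0.2472, 0.1265]
ee_rot: [0.722, 0.653, 0.153, 0.17]
ft_force: [-0.4, -0.1, -1.5]
grip_width: 0.1
grasp_force: 89.3
```

>>> {"api": "jog_arm", "payload": {
  "deltas": [
    {"gripper":0,"rotation":[0,0,0],"offset":[0,-0.0003,0.003]},
    {"gripper":0,"rotation":[0,0,0],"offset":[0,-0.0003,0.002]},
    {"gripper":0,"rotation":[0,0,0],"offset":[0,0,0]}
  ]
}}

```text
clock: 13.65
position: [0.4746, -0.2474, 0.1212]
ee_rot: [0.722, 0.653, 0.153, 0.169]
ft_force: [-0.7, -0.4, -2.8]
grip_width: 0.097
grasp_force: 89.3
```

>>> {"api": "jog_arm", "payload": {
  "deltas": [
    {"gripper":0,"rotation":[0,0,0],"offset":[0,-0.0003,0.002]},
    {"gripper":0,"rotation":[0,0,0],"offset":[0,0,0]}
  ]
}}

```text
clock: 13.85
position: [0.4753, -0.2474, 0.1193]
ee_rot: [0.722, 0.653, 0.153, 0.169]
ft_force: [-0.2, 0.7, -1.8]
grip_width: 0.099
grasp_force: 89.3
```

>>> {"api": "jog_arm", "payload": {
  "deltas": [
    {"gripper":0,"rotation":[0,0,0],"offset":[0,-0.0003,0.002]},
    {"gripper":0,"rotation":[0,0,0],"offset":[0,-0.0002,0.002]},
    {"gripper":0,"rotation":[0,0,0],"offset":[0,0,0]}
  ]
}}

```text
clock: 14.15
position: [0.4765, -0.2475, 0.1154]
ee_rot: [0.722, 0.653, 0.153, 0.169]
ft_force: [0.8, 0.3, -2.4]
grip_width: 0.101
grasp_force: 89.3
```

>>> {"api": "jog_arm", "payload": {
  "deltas": [
    {"gripper":0,"rotation":[0,0,0],"offset":[0,-0.0003,0.002]},
    {"gripper":0,"rotation":[0,0,0],"offset":[0,0,0]}
  ]
}}

```text
clock: 14.35
position: [0.4772, -0.2476, 0.1135]
ee_rot: [0.722, 0.653, 0.153, 0.169]
ft_force: [-0.4, -0.4, -2.7]
grip_width: 0.1
grasp_force: 89.3
```

>>> {"api": "jog_arm", "payload": {
  "deltas": [
    {"gripper":0,"rotation":[0,0,0],"offset":[0,-0.0003,0.002]},
    {"gripper":0,"rotation":[0,0,0],"offset":[0,0,0]}
  ]
}}

```text
clock: 14.55
position: [0.4778, -0.2477, 0.1116]
ee_rot: [0.722, 0.653, 0.153, 0.169]
ft_force: [-0.3, 0.7, -2.2]
grip_width: 0.095
grasp_force: 89.3
```

>>> {"api": "jog_arm", "payload": {
  "deltas": [
    {"gripper":0,"rotation":[0,0,0],"offset":[0,-0.0003,0.002]},
    {"gripper":0,"rotation":[0,0,0],"offset":[0,0,0]}
  ]
}}

```text
clock: 14.75
position: [0.4784, -0.2478, 0.1097]
ee_rot: [0.722, 0.653, 0.153, 0.169]
ft_force: [0.7, 0.3, -2.6]
grip_width: 0.1
grasp_force: 89.3
```

>>> {"api": "jog_arm", "payload": {
  "deltas": [
    {"gripper":0,"rotation":[0,0,0],"offset":[0,-0.0002,0.0015]},
    {"gripper":0,"rotation":[0,0,0],"offset":[0,0,0]}
  ]
}}

```text
clock: 14.95
position: [0.4788, -0.2479, 0.1084]
ee_rot: [0.722, 0.653, 0.153, 0.169]
ft_force: [0.1, -0.5, -2.5]
grip_width: 0.104
grasp_force: 89.3
```

>>> {"api": "jog_arm", "payload": {
  "deltas": [
    {"gripper":0,"rotation":[0,0,0],"offset":[0,-0.0002,0.0015]},
    {"gripper":0,"rotation":[0,0,0],"offset":[0,0,0]}
  ]
}}

```text
clock: 15.15
position: [0.4793, -0.2479, 0.107]
ee_rot: [0.722, 0.653, 0.153, 0.169]
ft_force: [0.3, 0.6, -2.3]
grip_width: 0.104
grasp_force: 89.3
```

>>> {"api": "jog_arm", "payload": {
  "deltas": [
    {"gripper":0,"rotation":[0,0,0],"offset":[0,-0.0002,0.0015]},
    {"gripper":0,"rotation":[0,0,0],"offset":[0,0,0]}
  ]
}}

```text
clock: 15.35
position: [0.4798, -0.2479, 0.1055]
ee_rot: [0.722, 0.653, 0.153, 0.169]
ft_force: [0.0, -0.1, -1.7]
grip_width: 0.098
grasp_force: 89.3
```

```bash
python3 look.py w8; python3 - <<'E'
from p2 import *
i=cv2.resize(cv2.imread('pics/w8.png'),(512,384),interpolation=cv2.INTER_AREA)
for r in list(range(88,145,3)):
        row=i[r,205:300].astype(int)
        print(r,''.join('G' if (g>rd+15 and g>b+10) else ('#' if t>720 else '*' if t>560 else '+' if t>300 else '-' if t>150 else '.') for (b,g,rd),t in zip(row,row.sum(1))))
b=np.array([.002,-.0107,.0905])
print('low (y,n,s)',rel(p+T.apply(b)-L),o['grasp_force'],'tcp',rel(p-L))
Tp=imaging.camera('top');S=imaging.camera('side')
u,v=proj('side',L+[0,0,.05]).astype(int);a,bb=proj('top',L+[0,0,.05]).astype(int)
K=lambda i,r,c:cv2.convertScaleAbs(cv2.resize(i[r:r+75,c:c+100],None,fx=4,fy=4,interpolation=cv2.INTER_CUBIC),alpha=1.6)
w=imaging.camera('wrist')
c=np.zeros((600,800,3),np.uint8);c[:300,:400]=K(S,v-45,u-50);c[:300,400:]=K(Tp,bb-40,a-50)
c[300:,:400]=cv2.resize(w[80:230,160:360],None,fx=2,fy=2,interpolation=cv2.INTER_CUBIC)
c[300:,400:]=cv2.resize(w[90:165,220:320],None,fx=4,fy=4,interpolation=cv2.INTER_CUBIC)
cv2.imwrite('pics/c8.png',c)
E
```

```text
15.35 [ 0.4798 -0.2479  0.1055] [[0.101, 0.891, 0.442], [0.995, -0.091, -0.045], [-0.0, 0.444, -0.896]] 0.09835356436321245 [ 0.  -0.1 -1.7]
15.4 [ 0.4798 -0.248   0.1056] rot rem(tool deg) [ 6.38  0.02 -0.02] F [-0.2  0.2 -2. ]
(0.004, 0.06) [ 0.4538 -0.2471  0.17  ] tool d [-0.0017  0.0054 -0.0692]
(0.004, 0.0) [ 0.4742 -0.2492  0.1136] tool d [-0.0017 -0.0012 -0.0096]
(0, 0) [ 0.4705 -0.2488  0.1123] tool d [-0.0017 -0.0052 -0.0101]
88 **************###########************##########################################################
91 **************************************#########################################################
94 ************************************+**########################################################
97 ************************+*###########**########******##########################################
100 ------------------------++################******++*#######*+++++++*############################
103 ------------------------++#############*********++*#######++++++++++++*########################
106 ------------------------++##############********++########++
[... 621 characters left out ...]
##############
127 -------------------------+**********+GGGGGGGGGGGGGG*######++++++++++++#########################
130 ------------------------++**********+GGGGG++++++++GGG++***+++++++++++*#########################
133 ------------------------+++*********+GGGG+++*######GGGGGGGG######*+++*#########################
136 ------------------------+++*********+GGGG++*#######################++*#########################
139 ------------------------+++*********+GGGG++*#######################++*#########################
142 ------------------------+++*********++GGG++*######################*++*#########################
low (y,n,s) [-0.0003  0.0072 -0.0051] 89.34831395745277 tcp [-0.0023  0.0078  0.0861]
```

>>> {"api": "jog_arm", "payload": {
  "deltas": [
    {"gripper":0,"rotation":[0,0,0],"offset":[0,-0.0002,0.0015]},
    {"gripper":0,"rotation":[0,0,0],"offset":[0,0,0]}
  ]
}}

```text
clock: 15.75
position: [0.4808, -0.2476, 0.1044]
ee_rot: [0.722, 0.653, 0.153, 0.169]
ft_force: [-2.9, 3.6, 5.9]
grip_width: 0.097
grasp_force: 90.8
```

>>> {"api": "jog_arm", "payload": {
  "deltas": [
    {"gripper":0,"rotation":[0,0,0],"offset":[0,-0.0002,0.0015]},
    {"gripper":0,"rotation":[0,0,0],"offset":[0,0,0]}
  ]
}}

```text
clock: 15.95
position: [0.4833, -0.2476, 0.1048]
ee_rot: [0.722, 0.653, 0.155, 0.17]
ft_force: [-13.4, 12.3, 33.8]
grip_width: 0.095
grasp_force: 99.0
```

>>> {"api": "jog_arm", "payload": {
  "deltas": [
    {"gripper":0,"rotation":[0,0,0],"offset":[0,-0.0002,0.0015]},
    {"gripper":0,"rotation":[0,0,0],"offset":[0,0,0]}
  ]
}}

```text
clock: 16.15
position: [0.4857, -0.248, 0.1053]
ee_rot: [0.721, 0.653, 0.156, 0.171]
ft_force: [-24.3, 18.7, 61.5]
grip_width: 0.097
grasp_force: 108.6
```

>>> {"api": "jog_arm", "payload": {
  "deltas": [
    {"gripper":0,"rotation":[0,0,0],"offset":[0,0.0004,-0.002]},
    {"gripper":0,"rotation":[0,0,0],"offset":[0,0.0002,-0.002]},
    {"gripper":0,"rotation":[0,0,0],"offset":[0,0,0]},
    {"gripper":0,"rotation":[0,0,0],"offset":[0,0,0]}
  ]
}}

```text
clock: 16.55
position: [0.4802, -0.2478, 0.1051]
ee_rot: [0.722, 0.653, 0.153, 0.169]
ft_force: [-0.0, -0.0, -2.2]
grip_width: 0.099
grasp_force: 89.5
```

>>> {"api": "jog_arm", "payload": {
  "deltas": [
    {"gripper":0,"rotation":[0,0,0],"offset":[0,-0.002,-0.0002]},
    {"gripper":0,"rotation":[0,0,0],"offset":[0,-0.001,0]},
    {"gripper":0,"rotation":[0,0,0],"offset":[0,0,0]},
    {"gripper":0,"rotation":[0,0,0],"offset":[0,0,0]}
  ]
}}

```text
clock: 16.95
position: [0.4773, -0.2477, 0.1039]
ee_rot: [0.722, 0.653, 0.153, 0.169]
ft_force: [-0.0, 0.3, -1.5]
grip_width: 0.097
grasp_force: 89.4
```

>>> {"api": "jog_arm", "payload": {
  "deltas": [
    {"gripper":0,"rotation":[0,0,0],"offset":[0,-0.001,0]},
    {"gripper":0,"rotation":[0,0,0],"offset":[0,0,0]}
  ]
}}

```text
clock: 17.15
position: [0.4764, -0.2477, 0.1035]
ee_rot: [0.722, 0.653, 0.153, 0.169]
ft_force: [0.7, -0.3, -1.8]
grip_width: 0.102
grasp_force: 88.8
```

```bash
python3 - <<'E'
from p2 import *
b=np.array([.002,-.0107,.0855])
print('low (y,n,s)',rel(p+T.apply(b)-L),o['grasp_force'],'tcp',rel(p-L),o['ft_force'])
i=imaging.camera('wrist');i=cv2.convertScaleAbs(i,alpha=1.5)
for r in list(range(97,145,3)):
        row=i[r,205:300].astype(int)
        print(r,''.join('G' if (g>rd+15 and g>b+10) else ('#' if t>720 else '*' if t>560 else '+' if t>300 else '-' if t>150 else '.') for (b,g,rd),t in zip(row,row.sum(1))))
E
```

```text
17.15 [ 0.4764 -0.2477  0.1035] rot rem(tool deg) [ 6.4   0.   -0.02] F [ 0.7 -0.3 -1.8]
(0.004, 0.06) [ 0.4538 -0.2471  0.17  ] tool d [-0.0018  0.0094 -0.0696]
(0.004, 0.0) [ 0.4742 -0.2492  0.1136] tool d [-0.0017  0.0027 -0.01  ]
(0, 0) [ 0.4705 -0.2488  0.1123] tool d [-0.0018 -0.0013 -0.0104]
low (y,n,s) [-0.0003  0.0028 -0.0009] 88.84245749562979 tcp [-0.0023  0.0039  0.0853] [ 0.72276417 -0.31001928 -1.83005173]
97 *******************************++*##################******#####################################
100 -----------------------------++++*#############*******+*########++++++*########################
103 ----------------------------+++++*##########*********++*########+++++++++++*###################
106 ----------------------+------++++*###########********++*#######*+++++++++++*###################
109 -----------------------------++++*###########********++*#######*+++++++++++####################
112 ---+--+---------------------+++++*############*******++*#######*+++++++++++####################
115 -----------------------------++++*############*******++*#######*+++++++++
[... 222 characters left out ...]

124 --------------------------------++*********+GGGG*****++########+++++++++++*####################
127 -------------------------------+++*********+GGGGGGGG+++########+++++++++++#####################
130 -----------------------------+++++*********++++++GGGGGG+*******+++++++++++#####################
133 -----------------------------+++++*******+++*######GGGGGGGG#######++++++++#####################
136 -----------------------------+++++*******++*#######################+++++++#####################
139 -+--------------------------++++++*******++*#######################+++++++#####################
142 -------------------+---------+++++*******++*#######################++++++*#####################
```

>>> {"api": "jog_arm", "payload": {
  "deltas": [
    {"gripper":0.12,"rotation":[0,0,0],"offset":[0,0,0]},
    {"gripper":0.15,"rotation":[0,0,0],"offset":[0,0,0]},
    {"gripper":0.2,"rotation":[0,0,0],"offset":[0,0,0]},
    {"gripper":0.3,"rotation":[0,0,0],"offset":[0,0,0]},
    {"gripper":0.45,"rotation":[0,0,0],"offset":[0,0,0]},
    {"gripper":0.45,"rotation":[0,0,0],"offset":[0,0,0]},
    {"gripper":0.45,"rotation":[0,0,0],"offset":[0,0,0]},
    {"gripper":0.45,"rotation":[0,0,0],"offset":[0,0,0]}
  ]
}}

```text
clock: 18.0
position: [0.4765, -0.2476, 0.1035]
ee_rot: [0.722, 0.653, 0.153, 0.169]
ft_force: [0.5, 0.3, -0.3]
grip_width: 0.453
grasp_force: 0.0
```

>>> {"api": "jog_arm", "payload": {
  "deltas": [
    {"gripper":0.45,"rotation":[0,0,0],"offset":[0,0,-0.01]},
    {"gripper":0.45,"rotation":[0,0,0],"offset":[0,0,-0.02]},
    {"gripper":0.45,"rotation":[0,0,0],"offset":[0,0,-0.03]},
    {"gripper":0.45,"rotation":[0,0,0],"offset":[0,0,-0.04]},
    {"gripper":0.45,"rotation":[0,0,0],"offset":[0,0,-0.04]},
    {"gripper":0.45,"rotation":[0,0,0],"offset":[0,0,0]},
    {"gripper":0.45,"rotation":[0,0,0],"offset":[0,0,0]}
  ]
}}

```text
clock: 18.7
position: [0.4146, -0.2417, 0.2296]
ee_rot: [0.723, 0.652, 0.154, 0.17]
ft_force: [0.6, 0.8, -0.2]
grip_width: 0.451
grasp_force: 0.0
```

```bash
python3 look.py w9; python3 - <<'E'
from p2 import *
Tp=imaging.camera('top');S=imaging.camera('side')
u,v=proj('side',L+[0,0,.05]).astype(int);a,bb=proj('top',L+[0,0,.05]).astype(int)
K=lambda i,r,c,w=100:cv2.convertScaleAbs(cv2.resize(i[r:r+w*3//4,c:c+w],(400,300),interpolation=cv2.INTER_CUBIC),alpha=1.6)
w=imaging.camera('wrist')
print('side',u-50,v-45,'top',a-50,bb-40)
c=np.zeros((600,800,3),np.uint8);c[:300,:400]=K(S,v-45,u-50);c[:300,400:]=K(Tp,bb-40,a-50)
c[300:,:400]=cv2.resize(w[60:285,110:410],(400,300),interpolation=cv2.INTER_CUBIC)
c[300:,400:]=K(S,180,200,130)
cv2.imwrite('pics/c9.png',c)
E
```

```text
18.7 [ 0.4146 -0.2417  0.2296] [[0.102, 0.89, 0.444], [0.995, -0.092, -0.045], [0.001, 0.447, -0.895]] 0.45058078856547107 [ 0.6  0.8 -0.2]
18.75 [ 0.4144 -0.2413  0.2284] rot rem(tool deg) [ 6.39 -0.02 -0.03] F [-0.1 -0.7 -0.6]
(0.004, 0.06) [ 0.4538 -0.2471  0.17  ] tool d [-0.0018  0.0097  0.07  ]
(0.004, 0.0) [ 0.4742 -0.2492  0.1136] tool d [-0.0019  0.003   0.1296]
(0, 0) [ 0.4705 -0.2488  0.1123] tool d [-0.0019 -0.0009  0.1292]
side 258 104 top 280 187
```

View pics/c9.png

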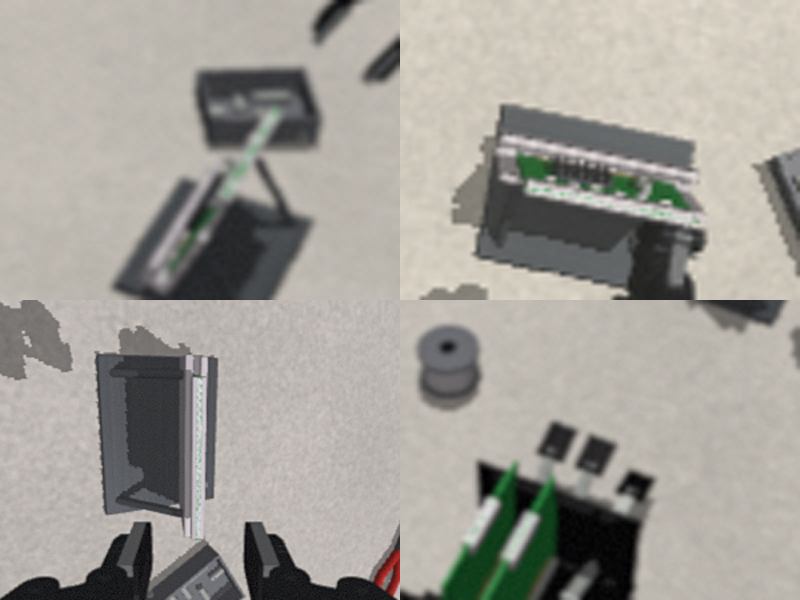

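```bash
python3 - <<'E'
from p2 import *
B=lambda x,yy:(280+(x-400)/4-.4,187+yy/4-.4)
l,r=ray('top',B(525,187),.114),ray('top',B(703,220),.114)
print('bar',rel(l-L),rel(r-L),rel((l+r)/2-L),np.degrees(np.arctan2(-(l-r)[0],(l-r)[1])))
l,r=ray('top',B(497,143),.0374),ray('top',B(697,177),.0374)
print('lip',rel((l+r)/2-L),np.degrees(np.arctan2(-(l-r)[0],(l-r)[1])))
E
```

```text
18.9 [ 0.4144 -0.2409  0.2275] rot rem(tool deg) [ 6.26 -0.02  0.02] F [ 0.7 -0.5 -0.1]
(0.004, 0.06) [ 0.4538 -0.2471  0.17  ] tool d [-0.0023  0.0104  0.0692]
(0.004, 0.0) [ 0.4742 -0.2492  0.1136] tool d [-0.0023  0.0038  0.1289]
(0, 0) [ 0.4705 -0.2488  0.1123] tool d [-0.0023 -0.0002  0.1284]
bar [0.059  0.0012 0.0975] [-0.0665  0.0011  0.0975] [-0.0037  0.0012  0.0975] -5.875089527231176
lip [-0.0003  0.0125  0.0118] -5.057771863741394
```

```bash
python3 -c "
from workcell import workorder
print(workorder.hand_in())"
```

```text
the job is handed in; nothing more can be done
None
```

The full-bar board was ejected by its lever, lifted straight out and set on the inspection stand, and the job is handed in. It leans on the rest, component side out, square to about a degree and about 4 mm off centre. On the first approach it caught the rest and shifted in the grip, and seating it then briefly reached about 60 N on the floor of the trough. The other two boards are still seated in the rack, and the reel, dish and screwdriver were not touched.

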